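# Lock the slack pressure screw of the paper trimmer

## Robot

A 7-joint arm with a two-finger parallel gripper is mounted at the origin on the work surface. World frame = base frame: x ahead of the robot, y to its left, z up, the work surface at z = 0. Lengths are in m, angles in rad, forces in N, time in s.
With the tool pointing down it reaches from about 0.4 to 0.875 m from the base axis. Payload 19.3 kg.
Tool frame: the origin (TCP) lies at the very end of the fingers, on their centre line; the grasp point (between the pads) lies 19 mm behind it; z points along the fingers, y is the line along which they close (so a half turn about z gives the same grasp; the last joint's range is limited). The gripper opens to 85 mm and grips with 20 to 120 N. Pads are 22 mm wide; open, the fingers measure 114 mm over their backs; the gripper's body (76 mm by 85 mm) begins 54 mm behind the grasp point. The pads swing forward as they close: fully open they stand 13 mm farther back than shut.
Start: joints at [-1.198, 0.521, -0.036, 1.599, 0.021, 1.021, -0.113], TCP at [0.268, 0.565, 0.197] pointing down, gripper open.
Joint ranges: [-2.91, 2.91], [-0.3, 2.13], [-1.5, 1.42], [0.17, 2.43], [-1.26, 4.41], [0.16, 1.93], [-2.52, 2.52]. Speed limits (rad/s): [1.89, 1.89, 2.39, 2.39, 3.01, 3.01, 3.01].

## Interface

Orientations are given as [roll, pitch, yaw] about the fixed x, y, z axes, in that order (R = Rz(yaw) Ry(pitch) Rx(roll)).
In Python, from workcell import bot gives the robot as it stands.
- The arm moves only by the tool carry_out, never from a script. Its argument "rows" is a list that holds one entry, the list of rows, each a list of 4 numbers: the shift along the tool's x, y, z in m, then the turn about the tool's z in degrees. In form: [[[x, y, z, twist], ...]]. A call has 1 to 12 rows; each row is the pose to reach, as a shift and turn from the pose commanded when the call began, along the tool's axes at that moment; what a row does not reach only later rows make up. A row lasts 1/12 s, in which the tool goes at most 41.7 mm and 7.16 degrees, less where a joint would pass 70% of its speed; a pose out of reach is approached as far as the arm can. A call with a gripper value outside its range is refused whole. "grip" is the finger opening in m, from 0 to 0.0854, set as the call begins (left out, the last holds). The fingers move at their own pace and stop on an object; "grip_force" is the grip in N (left out, the last holds). Time passes only in rows, so rows that repeat a pose let the fingers close. It gives the time, the measured TCP pose, the force, the opening and the grip force at its end, in the units of the state.
- bot.observe(): the state, without advancing time (a new reading comes with each control period).
- bot.grab_frame(name): name is "scene" or "top" or "wrist"; returns a dict with "pixels" (480x640x3 uint8, red, green, blue), "K" (3x3 intrinsics, pixels), "pose" (4x4, takes a point from camera to world coordinates). Camera axes: x right, y down, z forward; pixel columns grow to the right and rows downward; lengths in m; the calibration is good to about 2 mm. A picture is of the moment at which its call begins. There is no depth.
- bot.job_done(): hands the job in; it is judged then, once.
Trained networks look in a picture, given as the dict that the camera call returned (one of the last four; its "shot" number tells which), for a name from the list of things; names that differ only in an ending like _2 or _b are one class to them, and where a whole thing is asked for, a point or a joint stands for the part that bears it (a point fixed in the world has none). Each returns a list of dicts, best first, with "conf" (0 to 1); they miss things now and then, are a little off and sometimes report something else, mostly with a low value. They report only what shows in the picture. A call takes as long as a camera call.
- bot.look_for(picture, label): "position" ([column, row] in pixels, amid what is visible of it).
- bot.regions_of(picture, label): "region" (480x640 bool, what is visible of it) and "position" ([column, row] in pixels, amid what is visible of it).
- bot.spot_point(picture, label): "position" ([column, row] in pixels: a listed point, or the origin of a listed thing).
The state is a dict: "clock": time; "qpos": joint angles; "qd": joint speeds; "joint_efforts": joint torques, N m; "position": TCP position; "tool_rot": TCP orientation; "force": force on the tool from outside, world axes, zero at the start; "moment": the same for the moment, N m; "grip_width": finger opening in m; "finger_force": force on a finger pad.
Only numpy, scipy, OpenCV 4.12 (cv2) and the standard library are available. Lean on these libraries where they do the work, as an engineer would, in place of code of your own. Each camera call takes 0.05 s, during which the arm holds its last target. There are 200 camera calls.

## Task

The paper trimmer's clamp beam has two pressure screws, both already set, each with a lever-handled jam nut under the screw's square head. On one of them the nut is still slack, its lever standing away from the index tongue: turn that nut clockwise (seen from above) until it is tight, with its lever lying over its tongue, and let go of it. Neither screw's setting may be turned, and the nut that is already tight must stay as it is.

Things in the scene. Friction and masses are not known exactly. Their poses are not given: they have to be found in the camera images.
- slack_stop: Dark steel block 46x46x14 mm on the trimmer's clamp beam, carrying the slack screw. Origin: centre of its underside (75 mm above the table) on the screw axis, z up. Its -x (roughly towards the robot) carries the index tongue, a strip 8 mm wide, 112 mm long from the axis, 14-18 mm above the origin. On the axis: nut hub 32 mm across at 22-38 mm, square screw head 16 mm wide, top at 73 mm.
- slack_nut (a joint): Slack jam nut, rad, grows clockwise from above; starts 0.3-0.9; 1.6 = tight, jams with its lever along the tongue. Lever points at pi+1.6-q counter-clockwise from the block's +x: bar 12 mm wide, 26-34 mm above the block's origin, 78 mm long. At 70 mm from the axis stands a round upright black handle, 18 mm diameter, 34-79 mm above the origin. Needs about 3 N there; stays where left.
- slack_screw (a joint): Adjusting screw under the slack nut, rad, 0 at the start, grows clockwise from above: the setting, to be kept within about 10 degrees. A stiff insert holds it: it slips only if the nut is forced on past tight with more than about 15 N at the handle, or if its square head is turned.
- locked_handle (a point): Centre of the top (154 mm above the table) of the upright black handle of the other nut, which is already tight: leave it. That stop is alike in every way and sits on the same beam, 160-280 mm to the left or right of the slack one; only its lever already lies over its tongue.

How it is judged:
At the end, for the whole second after the job is handed in: The slack nut is tight, its lever within about 11 degrees of the jammed position over its tongue (reading above 1.4), its screw is turned by no more than 0.2 rad (11 degrees), and the other nut's handle is within 15 mm of where it was (value of joint slack_nut above 1.4 rad and value of joint slack_screw between -0.2 and 0.2 rad and distance of locked_handle from where it was at the start of the episode below 0.015 m); the robot touches nothing.
It fails at once if the slack stop's screw is turned off its setting (more than 0.2 rad) (value of joint slack_screw above 0.2 rad or value of joint slack_screw below -0.2 rad).
It fails at once if the nut that was already tight is moved (its handle by more than 15 mm) (distance of locked_handle from where it was at the start of the episode above 0.015 m).
It also fails if it takes over 32 s, if anything falls off the work surface, if the arm or the gripper's body presses on something with over 40 N, if the wrist force passes 120 N, or if a joint passes its speed limit or range.

## Working session

There is one attempt and no reset: what is moved stays moved. The work goes in short steps, Python scripts to look and compute and a tool call to move; the robot and the scene stay as the last step left them, time stands still between calls to the robot, and variables do not carry over. Pictures are saved under pics/ and viewed, at most 10 in all, crops included, and the job is handed in when it is done.

Besides the shell and the picture viewer there is one more tool, called after "Emit:" as name(argument=value, ...) on one line, values as JSON. carry_out: Moves the arm, as the interface text tells. Its arguments: {"type":"object","properties":{"rows":{"type":"array","items":{"type":"array","items":{"type":"array","items":{"type":"number"}}}},"grip":{"type":"number"},"grip_force":{"type":"number"}},"required":["rows"]}

```bash
mkdir -p pics
cat > h.py <<'E'
import numpy as np, cv2
from workcell import bot
def save(f,n): cv2.imwrite('pics/'+n,cv2.cvtColor(f['pixels'],cv2.COLOR_RGB2BGR))
def ray(f,p):
    d=f['pose'][:3,:3]@np.linalg.inv(f['K'])@np.array([p[0],p[1],1.]); return f['pose'][:3,3],d/np.linalg.norm(d)
def atz(f,p,z):
    o,d=ray(f,p); return o+d*(z-o[2])/d[2]
def tri(*fp):
    A=np.zeros((3,3));b=np.zeros(3)
    for f,p in fp:
        o,d=ray(f,p);M=np.eye(3)-np.outer(d,d);A+=M;b+=M@o
    x=np.linalg.solve(A,b); return x,[float(np.linalg.norm((np.eye(3)-np.outer(d,d))@(x-o))) for o,d in [ray(*q) for q in fp]]
E
python3 - <<'E'
from h import *
np.set_printoptions(precision=4,suppress=True)
s=bot.observe(); print(s['clock'],s['position'],s['tool_rot'],s['force'])
F={n:bot.grab_frame(n) for n in('scene','top')}
for n,f in F.items():
    f['pose']=np.array(f['pose']);f['K']=np.array(f['K']);save(f,n+'0.png'); print(n,f['pose'][:3,3])
    for l in('slack_stop','slack_nut','locked_handle'):
        print(l,'spot',[(np.round(r['position'],1),round(r['conf'],2),atz(f,r['position'],.075 if l!='locked_handle' else .154)) for r in bot.spot_point(f,l)[:3]],'look',[(np.round(r['position'],1),round(r['conf'],2)) for r in bot.look_for(f,l)[:3]])
E
```

```text
0.0 [0.2677 0.5644 0.1964] [-3.1405  0.0001  2.6988] [-1.2622 -0.0916 -0.4164]
scene [ 1.0032 -0.3518  0.5963]
slack_stop spot [(array([227.2, 322.9]), 0.95, array([ 0.6008, -0.1783,  0.075 ]))] look [(array([213.4, 310.1]), 0.9)]Traceback (most recent call last):
  File "<stdin>", line 8, in <module>
ValueError: it knows: locked_handle, slack_stop
```

Run:
```python
from h import *
np.set_printoptions(precision=4,suppress=True)
F={n:bot.grab_frame(n) for n in('scene','top')}
for n,f in F.items():
    f['pose']=np.array(f['pose']);f['K']=np.array(f['K']);save(f,n+'0.png'); print(n,f['pose'][:3,3])
    for l in('slack_stop','locked_handle'):
        print(l,'spot',[(np.round(r['position'],1),round(r['conf'],2),atz(f,r['position'],.075 if l!='locked_handle' else .154)) for r in bot.spot_point(f,l)[:3]],'look',[(np.round(r['position'],1),round(r['conf'],2)) for r in bot.look_for(f,l)[:3]])
```

```text
scene [ 1.0032 -0.3518  0.5963]
slack_stop spot [(array([227.3, 319.5]), 0.76, array([ 0.5959, -0.1751,  0.075 ]))] look [(array([214.3, 308.9]), 0.93), (array([189.9, 311.3]), 0.21)]
locked_handle spot [(array([281.4, 192.5]), 0.86, array([ 0.4989, -0.0071,  0.154 ]))] look [(array([290.7, 228.5]), 0.86)]
top [ 0.4843 -0.0611  0.9094]
slack_stop spot [(array([389., 233.]), 0.7, array([ 0.5992, -0.1818,  0.075 ]))] look [(array([394.7, 239.5]), 0.78), (array([415. , 239.1]), 0.44)]
locked_handle spot [(array([284.2, 291. ]), 0.71, array([ 0.5005, -0.013 ,  0.154 ]))] look [(array([286.3, 270.6]), 0.62)]
```

View pics/scene0.png

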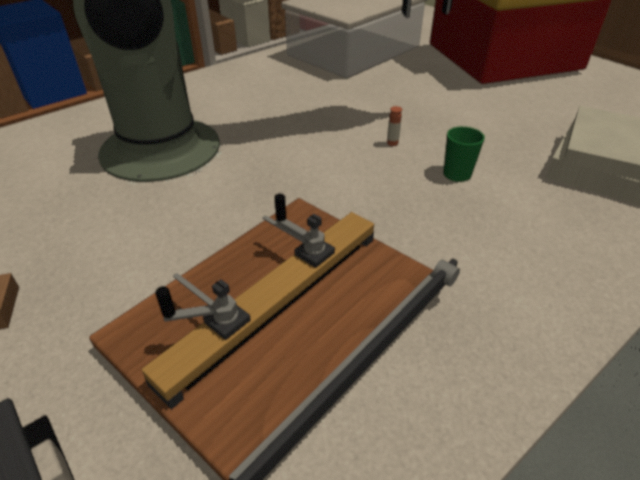

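View pics/top0.png

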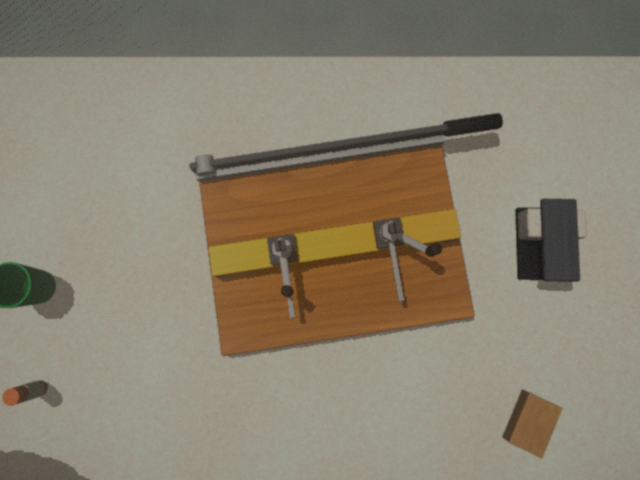

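Top view: the slack stop is on the right, with its head at about (393,228), handle top (434,249) and tongue end (402,300). The locked stop is on the left, with its handle at (286,290). In the scene view the slack handle top is at (163,290), its tongue tip at (177,277) and its head at (221,287).

```bash
cat >> h.py <<'E'
np.set_printoptions(precision=4,suppress=True)
def grab(n):
    f=bot.grab_frame(n); f['pose']=np.array(f['pose']);f['K']=np.array(f['K']); return f
def shift(target,yaw):
    """tool-axis shift and twist from the present pose to a TCP target/yaw (tool down)"""
    s=bot.observe(); p=np.array(s['position']); y0=s['tool_rot'][2]; d=np.array(target)-p
    tw=(y0-yaw+np.pi/2)%np.pi-np.pi/2
    return np.round([d[0]*np.cos(y0)+d[1]*np.sin(y0), d[0]*np.sin(y0)-d[1]*np.cos(y0), -d[2], np.degrees(tw)],4)
E
python3 - <<'E'
from h import *
S=grab('scene');T=grab('top')
for f,n,(x,y,w,h),k in((S,'sc',(140,255,130,90),6),(T,'tc',(370,205,80,110),5)):
    c=cv2.cvtColor(f['pixels'],cv2.COLOR_RGB2BGR)[y:y+h,x:x+w]; cv2.imwrite(f'pics/{n}.png',cv2.resize(c,None,fx=k,fy=k,interpolation=cv2.INTER_CUBIC))
for n,a,b in(('handle',(164,290),(434,249)),('head',(221,287),(392.5,227)),('tongue',(177,277),(402,300))):
    print(n,tri((S,a),(T,b)))
E
```

```text
handle (array([ 0.5651, -0.237 ,  0.1509]), [0.0012568898843856725, 0.001256889884385688])
head (array([ 0.5993, -0.177 ,  0.1433]), [0.000445656391880728, 0.0004456563918807296])
tongue (array([ 0.4898, -0.1962,  0.087 ]), [0.003478726352776552, 0.0034787263527765473])
```

View pics/tc.png

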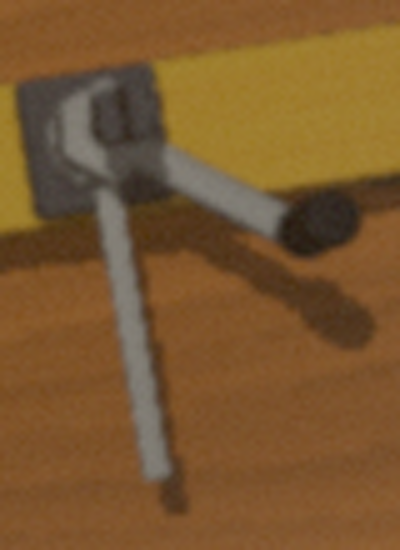

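View pics/sc.png

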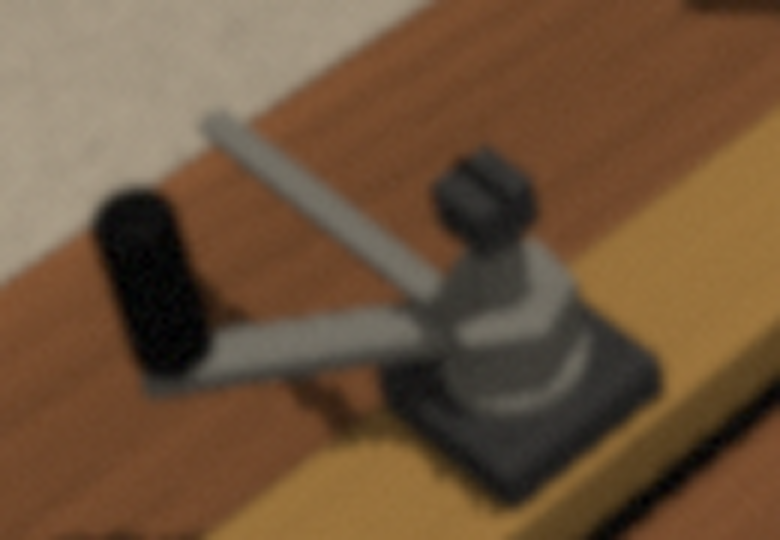

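The top crop puts the slack handle top at (436,248.4), the head at (392.6,227) and the tongue tip at (401,300.6). The scene crop gives (162.5,290), (221.2,285.3) and (175.8,275.8) for the same three.

Run:
```python
from h import *
S=grab('scene');T=grab('top')
P={}
for n,a,b in(('handle',(162.5,290),(436,248.4)),('head',(221.2,285.3),(392.6,227)),('tongue',(175.8,275.8),(401,300.6))):
    P[n],e=tri((S,a),(T,b)); print(n,P[n],e[0])
h=P['handle']-P['head'];t=P['tongue']-P['head']
ah,at=[np.arctan2(v[1],v[0])for v in(h,t)]
print('r',np.linalg.norm(h[:2]),np.linalg.norm(t[:2]),'lever deg',np.degrees(ah),'tongue deg',np.degrees(at),'q',1.6-((at-ah)%(-2*np.pi) if 0 else abs((at-ah+np.pi)%(2*np.pi)-np.pi)))
print(shift([*P['handle'][:2],.25],ah), bot.observe()['clock'])
```

```text
handle [ 0.5659 -0.2393  0.1531] 0.0015549646800318338
head [ 0.5991 -0.1765  0.1458] 0.0007367407082726639
tongue [ 0.4883 -0.1956  0.088 ] 0.002173763181392743
r 0.07099964749041311 0.11244404418600666 lever deg -117.842635465117 tongue deg -170.20450264503694 q 0.6861130152184391
[ -0.6139  -0.5987  -0.053  -87.5315] 0.9
```

Emit:
carry_out(rows=[[[-0.03, -0.03, -0.04, 7], [-0.614, -0.599, -0.06, 92.5], [-0.614, -0.599, -0.06, 92.5], [-0.614, -0.599, -0.06, 92.5], [-0.614, -0.599, -0.06, 92.5], [-0.614, -0.599, -0.06, 92.5], [-0.614, -0.599, -0.06, 92.5], [-0.614, -0.599, -0.06, 92.5], [-0.614, -0.599, -0.06, 92.5], [-0.614, -0.599, -0.06, 92.5], [-0.614, -0.599, -0.06, 92.5], [-0.614, -0.599, -0.06, 92.5]]], grip=0.046, grip_force=20)

```text
clock: 1.9
position: [0.4376, 0.1048, 0.2434]
tool_rot: [3.141, -0.001, 1.196]
force: [1.1, 0.8, -0.8]
grip_width: 0.0459
finger_force: 0.0
```

Run:
```python
from h import *
s=bot.observe();print(s['position'],s['tool_rot'],s['qpos'],shift([.566,-.239,.25],np.radians(62.2)))
```

```text
[0.4376 0.1048 0.2434] [ 3.1412 -0.0009  1.1956] [-0.7556  0.1954  0.4556  1.9974 -0.1043  0.9699 -0.6237] [-0.2729  0.2454 -0.0066  6.3046]
```

Emit:
carry_out(rows=[[[-0.273, 0.245, -0.007, 6.3], [-0.273, 0.245, -0.007, 6.3], [-0.273, 0.245, -0.007, 6.3], [-0.273, 0.245, -0.007, 6.3], [-0.273, 0.245, -0.007, 6.3], [-0.273, 0.245, -0.007, 6.3], [-0.273, 0.245, -0.007, 6.3], [-0.273, 0.245, -0.007, 6.3], [-0.273, 0.245, -0.007, 6.3], [-0.273, 0.245, -0.007, 6.3], [-0.273, 0.245, -0.007, 6.3], [-0.273, 0.245, -0.007, 6.3]]])

```text
clock: 2.9
position: [0.5671, -0.2357, 0.2497]
tool_rot: [-3.141, -0.0, 1.092]
force: [0.1, 1.4, 0.5]
grip_width: 0.0457
finger_force: 0.0
```

Run:
```python
from h import *
s=bot.observe();print(s['clock'],s['position'],s['tool_rot'],s['force'],s['qpos'],shift([.566,-.239,.25],np.radians(62.2)))
W=grab('wrist');save(W,'w1.png')
im=W['pixels'].copy()
Ki=W['K'];Rt=np.linalg.inv(W['pose'])
for n,p in(('handle',(.5659,-.2393,.1531)),('head',(.5991,-.1765,.147)),('tip',(.4883,-.1956,.09)),('tcp',s['position'])):
    c=Rt[:3]@np.array([*p,1]);u=Ki@c;print(n,u[:2]/u[2])
```

```text
2.9 [ 0.5671 -0.2357  0.2497] [-3.1409 -0.0002  1.0917] [0.1352 1.4206 0.4887] [-0.0739  0.5104  0.5611  1.5882 -0.2921  1.1284  0.0768] [-0.0034  0.0005 -0.0003  0.347 ]
handle [326.1    232.5644]
head [327.0638 130.581 ]
tip [224.1888 208.0646]
tcp [325.7855 283.0462]
```

View pics/w1.png

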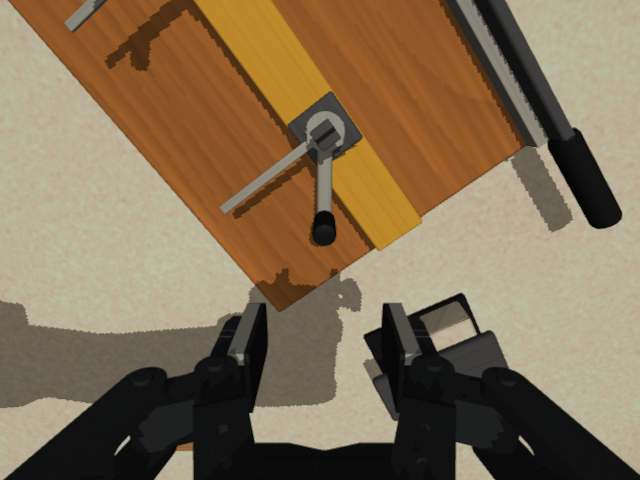

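The wrist view shows the slack handle top at (324,234) (predicted (326,233)) and its head at (323,131). The tongue runs to (224,210), which agrees with the triangulation, so I'm descending around the handle.

Emit:
carry_out(rows=[[[-0.002, 0.0, 0.03, 0.3], [-0.003, 0.0, 0.06, 0.3], [-0.003, 0.0, 0.09, 0.3], [-0.003, 0.0, 0.11, 0.3], [-0.003, 0.0, 0.127, 0.3], [-0.003, 0.0, 0.127, 0.3], [-0.003, 0.0, 0.127, 0.3]]])

```text
clock: 3.53
position: [0.5659, -0.2378, 0.1232]
tool_rot: [-3.141, -0.0, 1.088]
force: [0.0, 0.2, 0.6]
grip_width: 0.0457
finger_force: 0.0
```

Run:
```python
from h import *
s=bot.observe();print(s['clock'],s['position'],s['tool_rot'],s['force'])
W=grab('wrist');save(W,'w2.png')
C=np.array([.5991,-.1765])
for d in range(0,57,4):
    a=np.radians(-117.8-d); print(d,shift([*(C+.07*np.array([np.cos(a),np.sin(a)])),.122],a))
```

```text
3.5333 [ 0.5659 -0.2378  0.1232] [-3.1408 -0.0001  1.0877] [0.0094 0.192  0.5825]
0 [-0.0001  0.0001  0.0021  0.1056]
4 [ 0.0001 -0.0048  0.0021  4.1056]
8 [ 0.0006 -0.0097  0.0021  8.1056]
12 [ 0.0014 -0.0145  0.0021 12.1056]
16 [ 0.0026 -0.0192  0.0021 16.1056]
20 [ 0.0042 -0.0239  0.0021 20.1056]
24 [ 0.006  -0.0284  0.0021 24.1056]
28 [ 0.0081 -0.0328  0.0021 28.1056]
32 [ 0.0106 -0.037   0.0021 32.1056]
36 [ 0.0133 -0.041   0.0021 36.1056]
40 [ 0.0163 -0.0449  0.0021 40.1056]
44 [ 0.0196 -0.0485  0.0021 44.1056]
48 [ 0.0231 -0.0519  0.0021 48.1056]
52 [ 0.0269 -0.055   0.0021 52.1056]
56 [ 0.0308 -0.0579  0.0021 56.1056]
```

View pics/w2.png

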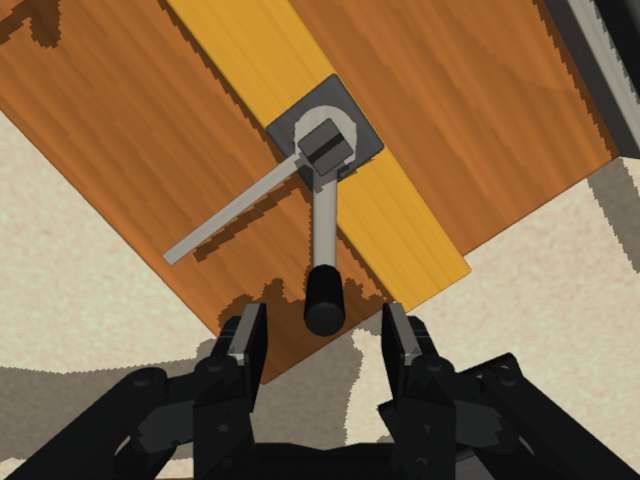

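Handle top at (325,318), centred between the pads at 265 and 383. Next: close to a loose cage and follow the arc.

Emit:
carry_out(rows=[[[0, 0, 0, 0], [0, 0, 0, 0], [0, 0, 0, 0], [0.0001, -0.005, 0, 4], [0.0006, -0.01, 0, 8], [0.0014, -0.0145, 0, 12], [0.0026, -0.019, 0, 16], [0.0042, -0.024, 0, 20], [0.006, -0.0285, 0, 24], [0.008, -0.033, 0, 28], [0.0105, -0.037, 0, 32], [0.0105, -0.037, 0, 32]]], grip=0.025)

```text
clock: 4.58
position: [0.5381, -0.2116, 0.1233]
tool_rot: [-3.141, -0.0, 0.525]
force: [0.4, 0.9, -0.1]
grip_width: 0.0251
finger_force: 0.0
```

Run:
```python
from h import *
s=bot.observe();print(s['clock'],s['position'],s['tool_rot'],s['force'],s['moment'],s['grip_width'])
C=np.array([.5991,-.1765])
for d in range(36,59,2):
    a=np.radians(-117.8-d); print(d,shift([*(C+.07*np.array([np.cos(a),np.sin(a)])),.122],a))
```

```text
4.5833 [ 0.5381 -0.2116  0.1233] [-3.1414 -0.0004  0.525 ] [ 0.4111  0.913  -0.0864] [-0.0007 -0.0248  0.0155] 0.025129500404698024
36 [ 0.0006 -0.0045  0.0013  3.8785]
38 [ 0.0008 -0.0069  0.0013  5.8785]
40 [ 0.0011 -0.0094  0.0013  7.8785]
42 [ 0.0014 -0.0118  0.0013  9.8785]
44 [ 0.0019 -0.0142  0.0013 11.8785]
46 [ 0.0024 -0.0166  0.0013 13.8785]
48 [ 0.0031 -0.0189  0.0013 15.8785]
50 [ 0.0038 -0.0213  0.0013 17.8785]
52 [ 0.0046 -0.0236  0.0013 19.8785]
54 [ 0.0054 -0.0258  0.0013 21.8785]
56 [ 0.0064 -0.0281  0.0013 23.8785]
58 [ 0.0074 -0.0303  0.0013 25.8785]
```

Emit:
carry_out(rows=[[[0.0006, -0.0045, 0, 4], [0.001, -0.0095, 0, 8], [0.002, -0.014, 0, 12], [0.003, -0.0175, 0, 14.5], [0.004, -0.0215, 0, 18], [0.004, -0.0215, 0, 18], [0.004, -0.0215, 0, 18]]])

```text
clock: 5.17
position: [0.531, -0.1918, 0.1232]
tool_rot: [3.141, -0.0, 0.218]
force: [-0.1, -0.4, -0.4]
grip_width: 0.0251
finger_force: 0.0
```

Run:
```python
from h import *
s=bot.observe();print(s['clock'],s['position'],s['tool_rot'],s['force'],s['moment'],s['grip_width'])
W=grab('wrist');save(W,'w3.png')
```

```text
5.1667 [ 0.531  -0.1918  0.1232] [ 3.1414 -0.0002  0.2176] [-0.0997 -0.4063 -0.3547] [ 0.0068  0.0311 -0.0055] 0.02512866700780093
```

View pics/w3.png

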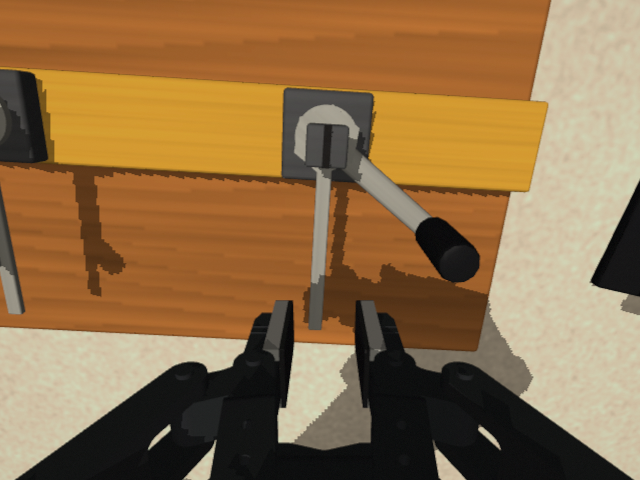

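The lever did not follow: the handle top is at (458,265), outside the pads at 293 and 356, and there was no contact force. I'll check the geometry against the camera before trying again.

Run:
```python
from h import *
s=bot.observe();p=np.array(s['position'])
W=grab('wrist');S=grab('scene');T=grab('top')
save(S,'s4.png')
c=cv2.cvtColor(S['pixels'],cv2.COLOR_RGB2BGR)[200:380,80:320];cv2.imwrite('pics/s4c.png',cv2.resize(c,None,fx=3.3,fy=3.3,interpolation=cv2.INTER_CUBIC))
print(s['clock'],p,W['K'][0,0],W['K'][:2,2],W['pose'])
Rt=np.linalg.inv(W['pose'])
def pr(q):
    c=Rt[:3]@np.array([*q,1]);u=W['K']@c;return u[:2]/u[2],c[2]
for dz in(0,.01,.02,.03,.05):print('axis',dz,pr(p+[0,0,dz]))
for n,q in(('handle',(.5659,-.2393,.1531)),('head',(.5991,-.1765,.147)),('tip',(.4883,-.1956,.09))):print(n,pr(q))
for n,u in(('handle',(458,265)),('head',(327,145))):print(n,[atz(W,u,z) for z in(.12,.135,.15)])
print('handle tri W+T',tri((W,(458,265)),(T,(436,248.4))))
```

```text
5.2167 [ 0.5309 -0.1921  0.1232] 393.8525695570915 [323.9643 241.7208] [[ 0.2163 -0.9266 -0.3075  0.6087]
 [-0.9763 -0.2051 -0.0687 -0.1748]
 [ 0.0006  0.3151 -0.9491  0.3   ]
 [ 0.      0.      0.      1.    ]]
axis 0 (array([323.7277, 282.2557]), np.float64(0.19290043911855742))
axis 0.01 (array([323.728 , 291.1198]), np.float64(0.1834098899218467))
axis 0.02 (array([323.7283, 300.9514]), np.float64(0.17391934072513593))
axis 0.03 (array([323.7286, 311.9178]), np.float64(0.16442879152842516))
axis 0.05 (array([323.7294, 338.1441]), np.float64(0.1454476931350036))
handle (array([458.4084, 258.2134]), np.float64(0.1569853844009531))
head (array([322.5037, 138.1362]), np.float64(0.14825108822685074))
tip (array([314.196 , 323.9529]), np.float64(0.23773386519749934))
handle [array([ 0.5528, -0.2548,  0.12  ]), array([ 0.5575, -0.2481,  0.135 ]), array([ 0.5621, -0.2415,  0.15  ])]
head [array([ 0.5949, -0.1794,  0.12  ]), array([ 0.5961, -0.179 ,  0.135 ]), array([ 0.5972, -0.1786,  0.15  ])]
handle tri W+T (array([ 0.5646, -0.2391,  0.1569]), [0.0007598912111191553, 0.000759891211119136])
```

View pics/s4c.png

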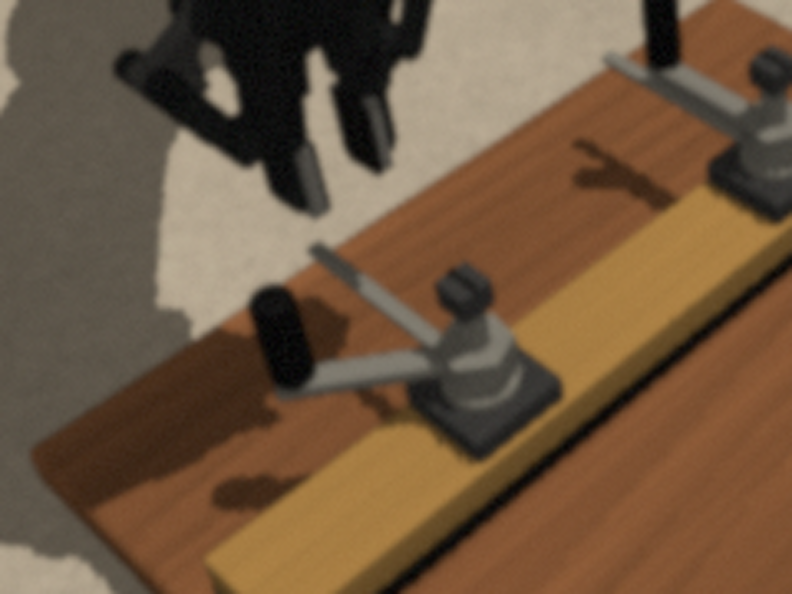

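The scene crop shows both finger tips, at about (313,212) and (378,170), clearly above or outside the handle. I'll triangulate where the tips really are.

Run:
```python
from h import *
s=bot.observe();p=np.array(s['position'])
W=grab('wrist');S=grab('scene')
f=lambda x,y:(80+x/3.3,200+y/3.3)
m,e=tri((W,(324,303)),(S,f(346,192)));print('mid',m,e,m-p)
for a,b in(((284,303),f(300,205)),((366,303),f(375,168)),((366,303),f(300,205)),((284,303),f(375,168))):
    print(tri((W,a),(S,b)))
print('tcp in scene', (lambda c:(S['K']@c)[:2]/c[2])((np.linalg.inv(S['pose'])@np.array([*p,1]))[:3]))
print('tcp+x/z', [np.round((lambda c:(S['K']@c)[:2]/c[2])((np.linalg.inv(S['pose'])@np.array([*(p+d),1]))[:3]),1) for d in((0,0,.02),(0,0,.04),(-.03,0,0))])
```

```text
mid [ 0.5365 -0.1909  0.1559] [0.000248485410260676, 0.0002484854102608163] [0.0057 0.0013 0.0328]
(array([ 0.506 , -0.1867,  0.1218]), [0.013849849397639596, 0.013849849397639724])
(array([ 0.5646, -0.1938,  0.1945]), [0.007339189026569024, 0.0073391890265691205])
(array([ 0.5403, -0.2085,  0.1613]), [0.0026000889597604672, 0.0026000889597604894])
(array([ 0.5332, -0.1754,  0.1572]), [0.0002850567672423552, 0.0002850567672423916])
tcp in scene [186.24   273.9327]
tcp+x/z [array([183.5, 263.3]), array([180.6, 252.2]), array([175.7, 262. ])]
```

The real finger ends sit about 33 mm above the reported TCP (z≈0.156 against 0.123), so they passed just over the handle top at 0.154. I'll raise, go back over the handle and descend further with force checks.

Run:
```python
from h import *
C=np.array([.5991,-.1765]);a=np.radians(-117.8)
print(shift([*(C+.072*np.array([np.cos(a),np.sin(a)])),.14],a))
```

```text
[  0.0237   0.0544  -0.0169 -49.911 ]
```

Emit:
carry_out(rows=[[[0, 0, -0.017, 0], [0, 0, -0.017, 0], [0.006, 0.014, -0.017, -7], [0.012, 0.027, -0.017, -14], [0.018, 0.04, -0.017, -21], [0.0237, 0.0544, -0.017, -28], [0.0237, 0.0544, -0.017, -35], [0.0237, 0.0544, -0.017, -42], [0.0237, 0.0544, -0.017, -50], [0.0237, 0.0544, -0.017, -50], [0.0237, 0.0544, -0.017, -50]]], grip=0.046)

```text
clock: 6.38
position: [0.5653, -0.2402, 0.14]
tool_rot: [3.142, -0.0, 1.084]
force: [0.6, 0.9, -0.5]
grip_width: 0.0461
finger_force: 0.0
```

Emit:
carry_out(rows=[[[0, 0, 0.01, 0], [0, 0, 0.02, 0], [0, 0, 0.03, 0], [0, 0, 0.03, 0], [0, 0, 0.03, 0]]])

```text
clock: 6.8
position: [0.5649, -0.2397, 0.1089]
tool_rot: [-3.14, 0.001, 1.086]
force: [0.8, 1.0, 0.4]
grip_width: 0.0459
finger_force: 0.0
```

Run:
```python
from h import *
s=bot.observe();print(s['clock'],s['position'],s['tool_rot'],s['force'],s['grip_width'])
W=grab('wrist');S=grab('scene')
w=cv2.cvtColor(W['pixels'],cv2.COLOR_RGB2BGR)[80:460,180:480];c=cv2.cvtColor(S['pixels'],cv2.COLOR_RGB2BGR)[200:340,100:280]
cv2.imwrite('pics/c5.png',np.hstack([w,cv2.resize(c,(489,380),interpolation=cv2.INTER_CUBIC)]))
C=np.array([.5991,-.1765]);a=np.radians(-117.8)
print(shift([*(C+.072*np.array([np.cos(a),np.sin(a)])),.095],a))
```

```text
6.8 [ 0.5649 -0.2397  0.1089] [-3.1399  0.0006  1.0857] [0.8024 0.9718 0.3675] 0.04591809125928163
[-0.0001  0.0001  0.015   0.0199]
```

View pics/c5.png

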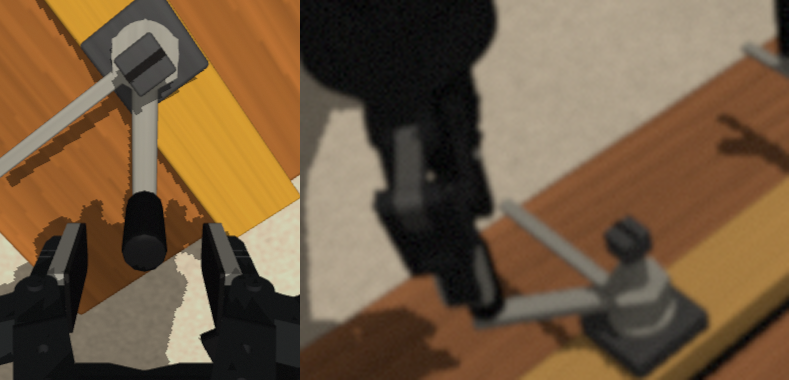

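The handle top is centred in the wrist view at (145,250), midway between the pads at 85 and 203. The scene view shows the fingers alongside the handle. I'll go 14 mm lower, close to a loose cage and start the arc, checking force.

Emit:
carry_out(rows=[[[0, 0, 0.007, 0], [0, 0, 0.014, 0], [0, 0, 0.014, 0], [0, 0, 0.014, 0], [0, 0, 0.014, 0]]], grip=0.025)

```text
clock: 7.32
position: [0.5654, -0.24, 0.096]
tool_rot: [-3.142, 0.0, 1.086]
force: [0.1, -0.6, 0.8]
grip_width: 0.0246
finger_force: 0.0
```

Emit:
carry_out(rows=[[[0.0001, -0.005, 0, 4], [0.0006, -0.01, 0, 8], [0.0014, -0.0145, 0, 12], [0.0026, -0.019, 0, 16], [0.0026, -0.019, 0, 16]]])

```text
clock: 7.73
position: [0.5497, -0.2287, 0.0963]
tool_rot: [3.141, 0.0, 0.804]
force: [0.9, -0.0, -0.7]
grip_width: 0.025
finger_force: 0.0
```

Run:
```python
from h import *
s=bot.observe();print(s['clock'],s['position'],s['tool_rot'],s['force'],s['moment'],s['grip_width'])
W=grab('wrist');S=grab('scene')
w=cv2.cvtColor(W['pixels'],cv2.COLOR_RGB2BGR)[80:460,180:480];c=cv2.cvtColor(S['pixels'],cv2.COLOR_RGB2BGR)[200:340,100:280]
cv2.imwrite('pics/c6.png',np.hstack([w,cv2.resize(c,(489,380),interpolation=cv2.INTER_CUBIC)]))
C=np.array([.5991,-.1765])
for d in range(20,59,4):
    a=np.radians(-117.8-d); print(d,shift([*(C+.072*np.array([np.cos(a),np.sin(a)])),.095],a))
```

```text
7.7333 [ 0.5497 -0.2287  0.0963] [3.1409 0.     0.8036] [ 0.8501 -0.0138 -0.7309] [-0.0051 -0.013   0.0243] 0.025027557754329445
20 [-0.0001 -0.0057  0.0012  4.2021]
24 [ 0.0004 -0.0107  0.0012  8.2021]
28 [ 0.0013 -0.0157  0.0012 12.2021]
32 [ 0.0025 -0.0206  0.0012 16.2021]
36 [ 0.0041 -0.0253  0.0012 20.2021]
40 [ 0.006  -0.03    0.0012 24.2021]
44 [ 0.0082 -0.0345  0.0012 28.2021]
48 [ 0.0107 -0.0388  0.0012 32.2021]
52 [ 0.0136 -0.043   0.0012 36.2021]
56 [ 0.0167 -0.0469  0.0012 40.2021]
```

View pics/c6.png

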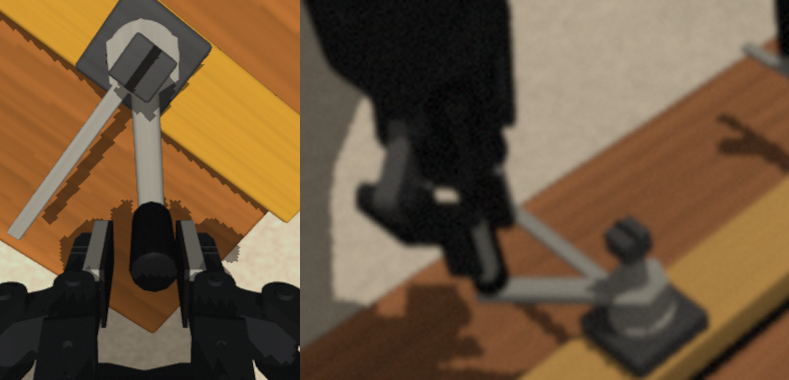

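The handle is now between the pads and moving with them. The angle from lever to tongue in the wrist view has shrunk to about 36°. That was the tenth and last picture, so I'll continue by force and numbers.

Emit:
carry_out(rows=[[[0, -0.0055, 0, 4], [0.0004, -0.0105, 0, 8], [0.0013, -0.0155, 0, 12], [0.0025, -0.0205, 0, 16], [0.004, -0.0255, 0, 20], [0.006, -0.03, 0, 24], [0.008, -0.0345, 0, 28], [0.0095, -0.0365, 0, 30], [0.0107, -0.039, 0, 32], [0.0107, -0.039, 0, 32]]])

```text
clock: 8.67
position: [0.5293, -0.1941, 0.0961]
tool_rot: [3.141, -0.0, 0.249]
force: [1.0, -0.2, 0.7]
grip_width: 0.0249
finger_force: 0.4
```

Run:
```python
from h import *
s=bot.observe();print(s['clock'],s['position'],s['tool_rot'],s['force'],s['moment'],s['grip_width'],s['finger_force'])
C=np.array([.5991,-.1765])
for d in range(48,62,2):
    a=np.radians(-117.8-d); print(d,shift([*(C+.072*np.array([np.cos(a),np.sin(a)])),.095],a))
```

```text
8.6667 [ 0.5293 -0.1941  0.0961] [ 3.1412 -0.0002  0.2495] [ 1.0355 -0.2488  0.7319] [-0.145  -0.0776  0.011 ] 0.024850389298986447 0.37722802720963955
48 [-0.0001  0.0001  0.0011  0.0953]
50 [-0.     -0.0024  0.0011  2.0953]
52 [ 0.0001 -0.005   0.0011  4.0953]
54 [ 0.0003 -0.0075  0.0011  6.0953]
56 [ 0.0007 -0.01    0.0011  8.0953]
58 [ 0.0011 -0.0124  0.0011 10.0953]
60 [ 0.0015 -0.0149  0.0011 12.0953]
```

Emit:
carry_out(rows=[[[0, -0.0012, 0, 1], [0, -0.0025, 0, 2], [0, -0.0037, 0, 3], [0, -0.005, 0, 4], [0, -0.005, 0, 4], [0, -0.005, 0, 4]]])

```text
clock: 9.17
position: [0.5277, -0.1891, 0.096]
tool_rot: [-3.141, 0.0, 0.179]
force: [2.1, -1.9, 0.0]
grip_width: 0.0246
finger_force: 0.7
```

Emit:
carry_out(rows=[[[0, -0.0012, 0, 1], [0, -0.0025, 0, 2], [0, -0.0025, 0, 2], [0, -0.0025, 0, 2]]])

```text
clock: 9.5
position: [0.5272, -0.1866, 0.0959]
tool_rot: [-3.141, 0.0, 0.144]
force: [1.2, -1.6, -0.6]
grip_width: 0.0248
finger_force: 0.6
```

Run:
```python
from h import *
s=bot.observe();print(s['clock'],s['position'],s['tool_rot'],s['force'],s['moment'],s['grip_width'],s['finger_force'])
W=grab('wrist');T=grab('top');save(W,'w7.png')
print(shift([.5,-.19,.095],0))
for l in ('slack_stop','locked_handle'):
  for n,f in(('W',W),('T',T)):
    print(n,l,[(np.round(r['position'],1),round(r['conf'],2),atz(f,r['position'],.075 if l!='locked_handle' else .154)) for r in bot.spot_point(f,l)[:2]])
# handle seen between the pads: dark columns on rows 300-350
g=W['pixels'].max(2)
for r in(290,300,310,320,330): print(r,' '.join(str(v) for v in g[r,285:366:3]))
```

```text
9.5 [ 0.5272 -0.1866  0.0959] [-3.1414  0.0003  0.1439] [ 1.2465 -1.5877 -0.5998] [-0.2483 -0.2312 -0.0169] 0.024804202382049296 0.6489812582731247
[-0.0274 -0.0006  0.0009  8.2606]
W slack_stop []
T slack_stop [(array([388.7, 231.2]), 0.56, array([ 0.6022, -0.1813,  0.075 ]))]
W locked_handle []
T locked_handle [(array([284.5, 291.1]), 0.65, array([ 0.5004, -0.0134,  0.154 ]))]
290 166 168 169 169 167 168 94 93 94 93 14 10 15 13 13 14 13 13 8 14 10 11 93 94 93 94 94
300 99 88 83 162 160 90 89 89 88 47 12 12 14 13 12 12 16 9 13 14 11 10 10 96 48 56 73
310 83 18 11 165 93 92 92 93 92 21 13 15 13 15 13 13 11 13 12 13 10 11 9 71 16 18 84
320 17 19 12 157 175 98 98 99 98 13 13 14 16 15 15 15 13 11 12 10 10 11 11 7 16 18 18
330 18 12 11 138 175 175 168 160 88 13 15 17 13 16 18 26 43 36 18 15 15 15 10 11 11 16 19
```

Emit:
carry_out(rows=[[[0, -0.0006, 0, 0.5], [0, -0.0012, 0, 1], [0, -0.0012, 0, 1]]])

```text
clock: 10.05
position: [0.5272, -0.1857, 0.096]
tool_rot: [3.141, 0.0, 0.125]
force: [1.2, -2.9, -0.6]
grip_width: 0.0253
finger_force: 1.3
```

Emit:
carry_out(rows=[[[0, -0.0006, 0, 0.5], [0, -0.0012, 0, 1], [0, -0.0012, 0, 1]]])

```text
clock: 10.3
position: [0.5273, -0.1851, 0.0961]
tool_rot: [3.14, -0.001, 0.108]
force: [2.8, -6.6, -2.6]
grip_width: 0.0254
finger_force: 3.3
```

The force rose to 6.6 N over the last millimetre, so the nut has jammed. Back off to centre, open and lift.

Emit:
carry_out(rows=[[[0, 0.0015, 0, 0], [0, 0.003, 0, 0], [0, 0.003, 0, 0]]])

```text
clock: 10.55
position: [0.5272, -0.1873, 0.0959]
tool_rot: [-3.141, 0.0, 0.109]
force: [-0.2, 0.4, -0.3]
grip_width: 0.0249
finger_force: 0.0
```

Emit:
carry_out(rows=[[[0, 0, 0, 0], [0, 0, 0, 0], [0, 0, -0.01, 0], [0, 0, -0.04, 0], [0, 0, -0.08, 0], [0, 0, -0.11, 0], [0, 0, -0.13, 0], [-0.03, 0, -0.13, 0], [-0.06, 0, -0.13, 0], [-0.06, 0, -0.13, 0], [-0.06, 0, -0.13, 0]]], grip=0.046)

```text
clock: 11.47
position: [0.467, -0.1939, 0.227]
tool_rot: [-3.141, -0.001, 0.108]
force: [1.2, 0.7, 0.2]
grip_width: 0.0459
finger_force: 0.0
```

Run:
```python
from h import *
s=bot.observe();print(s['clock'],s['position'],s['force'],s['grip_width'])
S=grab('scene');T=grab('top');W=grab('wrist');Rt=np.linalg.inv(W['pose'])
def pr(q):
    c=Rt[:3]@np.array([*q,1]);u=W['K']@c;return u[:2]/u[2]
C=np.array([.5991,-.1765])
# expected handle top over tongue, at several shortfalls, vs dark blob centroid in the wrist picture
for sh in(0,6,12):
    a=np.radians(-170.2+sh);v=np.array([np.cos(a),np.sin(a)]);print(sh,pr([*(C+.07*v),.154]),pr([*(C+.07*v),.11]))
c=pr([*(C+.07*np.array([np.cos(np.radians(-170.2)),np.sin(np.radians(-170.2))])),.135])
g=(W['pixels'].max(2)<35).astype(np.uint8)
n,l,st,ce=cv2.connectedComponentsWithStats(g)
for i in range(1,n):
    if st[i,4]>100: print(st[i],ce[i])
print(c)
print('locked',[(f,[(np.round(r['position'],1),round(r['conf'],2)) for r in bot.spot_point(x,'locked_handle')[:2]]) for f,x in(('S',S),('T',T))])
```

```text
11.4667 [ 0.467  -0.1939  0.227 ] [1.2156 0.7417 0.1952] 0.04594783733708049
0 [326.1276 141.3217] [325.788  136.8929]
6 [337.9807 139.9358] [335.8959 135.707 ]
12 [349.6786 137.274 ] [345.865  133.4303]
[310   6  26  35 221] [322.2353  28.5475]
[ 553   17   87  163 5832] [596.1067 119.0506]
[  89   18   35   69 1041] [107.8636  63.316 ]
[ 12  23  39  33 616] [33.2224 40.6786]
[333  46  21  29 373] [344.252  61.882]
[314 130  27  30 575] [327.5148 145.2817]
[  33  142   64   32 1500] [ 63.8753 156.6607]
[    5   304   635   176 47204] [324.5864 425.681 ]
[220 317  21  19 230] [230.3652 326.6217]
[325.9676 139.2348]
locked [('S', [(array([277.5, 195.9]), 0.91)]), ('T', [(array([284.5, 288.4]), 0.59)])]
```

The handle blob is at (327.5,145), against (326,141) expected for fully tight. The locked handle is unmoved and the robot is clear of everything.

```bash
python3 -c "
from workcell import bot
print(bot.job_done())"
```

```text
the job is handed in; nothing more can be done
None
```

I turned the slack nut clockwise until it jammed with its lever over the tongue (about 7 N at the handle), backed the gripper clear and handed the job in at about 11.6 s. The locked handle showed no movement in the last pictures; I did not measure the screw's setting directly, but the push stayed well under the 15 N at which it slips.

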